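Feed the staining tray under the reader bridge

ROBOT

A 6-joint arm with a two-finger parallel gripper is mounted at the origin on a cart in front of the work surface, level with it; the furniture and walls round the work are solid. World frame = base frame: x ahead of the robot, y to its left, z up, the work surface at z = 0. Lengths are in m, angles in rad, forces in N, time in s.
With the tool pointing down it reaches from about 0.25 to 0.725 m from the base axis. Payload 4 kg.
Tool frame: the origin (TCP) lies on the centre line of the jaws, within the pads' length; the fingertips stand 11 mm ahead of it and the grasp point (between the pads) lies 8 mm behind it; z points along the fingers, x is the direction in which the jaws open and shut, and the axes are right-handed (so a half turn about z gives the same grasp; the last joint's range is limited). The gripper opens to 85 mm and grips with 20 to 120 N. Pads are 22 mm wide; open, the fingers measure 114 mm over their backs; the gripper's body (76 mm by 85 mm) begins 54 mm behind the grasp point. The pads swing forward as they close: fully open they stand 13 mm farther back than shut.
Start: joints at [-1.349, 0.241, 0.005, 1.335, 0, 1.571], TCP at [0.11, -0.488, 0.222] pointing down, gripper open.
Joint ranges: [-2.72, 2.72], [-1.05, 1.87], [-1.09, 1.28], [-1.99, 2.15], [-1.42, 1.44], [-3.14, 3.14]. Speed limits (rad/s): [2.79, 2.79, 3.14, 3.14, 3.14, 3.14].

INTERFACE

Orientations are given as a unit quaternion [x, y, z, w].
In Python, from workcell import bot, viewer, order gives the robot as it stands. The module is installed in compiled form; this text tells all that it offers.
- The arm moves only by the tool send_rows, never from a script. Its argument "increments" is a list that holds one entry, the list of rows, each a list of 4 numbers: the shift along the tool's x, y, z in m, then the turn about the tool's z in degrees. A call has exactly 8 rows; each row shifts and turns the pose as measured when the row begins, along the tool's axes as they then stand; what a row does not reach is not made up. A row lasts 1/10 s, in which the tool goes at most 50 mm and 8.59 degrees, less where a joint would pass 70% of its speed; a pose out of reach is approached as far as the arm can. A call is refused whole if a number of a shift passes 0.05 or a number of a turn 8.59, either way. A call with a gripper value outside its range is refused whole. "hand" is the closure, from -1 (fully open) to 1 (shut), so that 0 is half open, set as the call begins (left out, the last holds). The fingers move at their own pace and stop on an object; the grip force is fixed at half the most. Time passes only in rows, so rows that do not move let the fingers close, or fill a call up. It gives the time, the measured TCP pose, the force and the opening at its end, in the units of the state.
- bot.get_obs(): the state, without advancing time (a new reading comes with each control period).
- viewer.camera(name): name is "scene" or "top" or "wrist"; returns a dict with "image" (480x640x3 uint8, red, green, blue), "range_z" (480x640 float32, m along the optical axis (not along the pixel's ray), 0 where there is no reading), "camera_matrix" (3x3 intrinsics, pixels), "dist" ([k1, k2, p1, p2, k3] as OpenCV has them; the pictures are not rectified), "eye" and "rotation" of the camera in the world. Camera axes: x right, y down, z forward; pixel columns grow to the right and rows downward; lengths in m; the calibration is good to about 2 mm. A picture is of the moment at which its call begins.
- order.job_done(): hands the job in, once; it reports no verdict.
The state is a dict: "clock": time; "joint_pos": joint angles; "joint_vel": joint speeds; "tau": joint torques, N m; "eef_pos": TCP position; "tool_rot": TCP orientation; "ft_force": force on the tool from outside, world axes, zero at the start; "ft_torque": the same for the moment, N m; "grip_width": finger opening in m.
Only numpy, scipy, OpenCV 4.12 (cv2) and the standard library are available. Lean on these libraries where they do the work, as an engineer would, in place of code of your own. Each camera call takes 0.05 s, during which the arm holds its last target.

TASK

Push the slide-staining tray along the bench, squarely under the low bridge of the tray reader, until its front rim rests against the end stop behind the bridge. Only push or slide it: keep it flat on the bench all the way, never lifting or tipping it. Do not press hard on the reader, and leave the beaker, the dropper bottle and the film roll where they stand.

Things in the scene. Friction and masses are not known exactly. Their poses are not given: they have to be found in the camera images.
- tray: The loose white open slide-staining tray on the bench in front of the reader's entry: 166 mm (its x) by 138 mm (its y) by 22 mm high, floor 3 mm thick with low ribs, side walls 3 mm thick and 22 mm high, about 0.15 kg. Origin: centre of its underside. Its +x is the end that goes under the bridge first, z up. (A like tray that stands farther back is fixed clutter.)
- tray_front (a point): Middle of the outside of the tray's leading (+x) end wall, 83 mm from the tray's origin, 11 mm above its underside.
- bridge: The tray reader, fixed to the bench: two low aluminium side rails, a white cross-bar housing bridging them, an end stop joining their far ends. Origin: on the bench where the tray's centre stands when home; x along the rails in the feeding direction (the entry is at -x), y across, z up. The lane between the rails is 154 mm wide (y -77 to +77 mm).
- bridge_entry (a point): Middle of the lower front edge of the white housing, x = -37 mm, 28 mm above the bench. The housing spans x from -37 to +53 mm, y from -99 to +99 mm, underside 28 mm and top 56 mm above the bench. A home tray sticks out 46 mm on this side.
- bridge_rail_ends (a point): Midway between the entry ends of the two side rails, at their top. The rails are 26 mm high and run from x = -52 to +96 mm; short lead-in plates 24 mm high splay outward from these ends to about x = -80 mm, y = +-97 mm.
- bridge_stop (a point): Middle of the end stop's face that looks to the entry, x = +84 mm, 13 mm above the bench; the stop is 26 mm high and spans the lane. The home tray's front rim rests on it.
- beaker: Glass beaker, 52 mm diameter, 69 mm high, standing beyond the end stop; origin at the centre of its foot. A bystander.
- dropper: White dropper bottle, 36 mm diameter, 98 mm high, standing beyond the end stop; origin at the centre of its foot. A bystander.
- film_roll: White roll of sealing film standing on end, 60 mm diameter, 50 mm high, on the far side of the tray; origin at the centre of its foot. A bystander.

How it is judged:
By the outcome, as a careful person would: the job done as asked, in the order asked, and still so for the second after the job is handed in, with the robot touching nothing.
It also fails if it takes over 53 s, if anything falls off the work surface, if the arm or the gripper's body presses on something with over 40 N, if the wrist force passes 120 N, or if a joint passes its speed limit or range.

## Working session

There is one attempt and no reset: what is moved stays moved. The work goes in short steps, Python scripts to look and compute and a tool call to move; the robot and the scene stay as the last step left them, time stands still between calls to the robot, and variables do not carry over. Pictures are saved under pics/ and viewed, and the job is handed in when it is done.

Besides the shell and the picture viewer there is one more tool, called after "Emit:" as a command line: name --argument value ..., lists and objects as JSON in quotes. send_rows: Moves the arm, as the interface text tells. Its arguments: {"type":"object","properties":{"increments":{"type":"array","items":{"type":"array","items":{"type":"array","items":{"type":"number"}}}},"hand":{"type":"number"}},"required":["increments"]}

```bash
mkdir -p pics && cat > h.py <<'E'
import numpy as np, cv2
from workcell import bot, viewer, order
def grab(n,tag):
    c=viewer.camera(n); cv2.imwrite(f'pics/{tag}.png',c['image'][:,:,::-1])
    np.savez(f'pics/{tag}.npz',**{k:np.asarray(v) for k,v in c.items()}); return c
def load(tag): return dict(np.load(f'pics/{tag}.npz'))
def ray(c,uv):
    p=cv2.undistortPoints(np.array(uv,float).reshape(-1,1,2),c['camera_matrix'],c['dist']).reshape(-1,2)
    d=np.c_[p,np.ones(len(p))]@np.asarray(c['rotation']).T
    return np.asarray(c['eye']),d
def onz(c,uv,z):
    e,d=ray(c,uv); return e+d*((z-e[2])/d[:,2])[:,None]
def cloud(c):
    v,u=np.mgrid[0:480,0:640]; uv=np.c_[u.ravel(),v.ravel()].astype(float)
    e,d=ray(c,uv); return (e+d*c['range_z'].ravel()[:,None]).reshape(480,640,3)
E
python3 - <<'E'
from h import *
o=bot.get_obs(); print({k:np.round(v,3).tolist() for k,v in o.items()})
for n in ['scene','top','wrist']:
    c=grab(n,n+'0'); print(n,np.round(c['eye'],3),np.round(c['rotation'],3).tolist(),c['dist'])
E
```

```text
{'clock': 0.0, 'joint_pos': [-1.349, 0.241, 0.004, 1.335, -0.0, 1.571], 'joint_vel': [0.0, -0.0, -0.001, -0.001, -0.001, -0.001], 'tau': [-0.0, -37.232, 25.24, 0.017, 0.0, 0.0], 'eef_pos': [0.11, -0.487, 0.221], 'tool_rot': [0.781, -0.625, -0.001, -0.001], 'ft_force': [-0.765, 0.499, 0.256], 'ft_torque': [0.028, -0.04, -0.007], 'grip_width': 0.085}
scene [-0.532  0.662  0.837] [-0.451, 0.754, -0.415, 0.237] [-0.1211463  0.         0.         0.         0.       ]
top [0.463 0.047 1.268] [-0.696, 0.718, -0.021, 0.022] [-0.13973279  0.          0.          0.          0.        ]
wrist [ 0.179 -0.472  0.373] [0.774, -0.618, -0.088, 0.108] [-0.05438725  0.          0.          0.          0.        ]
```

```bash
sed -i "s/d=np.c_\[p,np.ones(len(p))\]@np.asarray(c\['rotation'\]).T/d=R.from_quat(c['rotation']).apply(np.c_[p,np.ones(len(p))])/; 1i from scipy.spatial.transform import Rotation as R" h.py; python3 - <<'E'
from h import *
c=load('top0'); P=cloud(c)
for uv in [(320,240),(100,240),(500,240),(320,100),(320,400)]: print(uv,P[uv[1],uv[0]].round(3),onz(c,[uv],0).round(3))
E
```

```text
(320, 240) [0.532 0.036 0.057] [[0.535 0.035 0.   ]]
(100, 240) [0.552 0.56  0.   ] [[0.552 0.56  0.   ]]
(500, 240) [ 0.522 -0.392 -0.001] [[ 0.522 -0.392  0.   ]]
(320, 100) [0.691 0.035 0.56 ] [[0.871 0.024 0.   ]]
(320, 400) [ 0.11   0.047 -0.227] [[0.163 0.047 0.   ]]
```

View pics/top0.png

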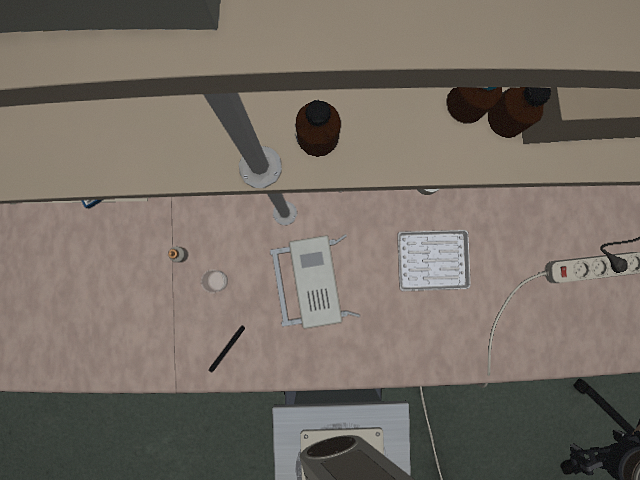

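View pics/scene0.png

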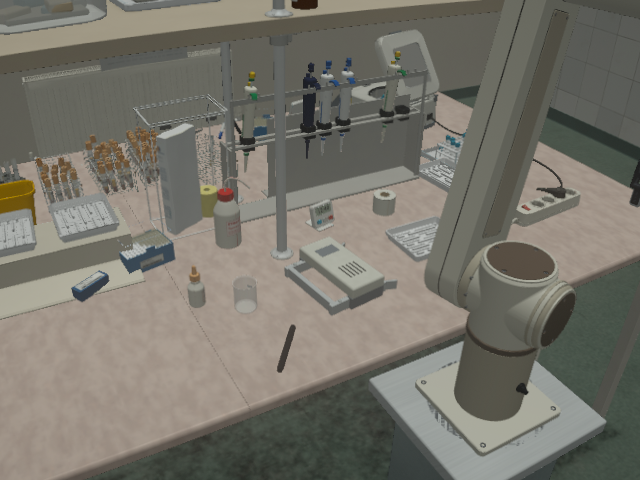

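```bash
python3 - <<'E'
from h import *
c=load('top0'); P=cloud(c); im=c['image']
cv2.imwrite('pics/crop.png',cv2.resize(im[210:340,260:480],None,fx=3.6,fy=3.6,interpolation=cv2.INTER_CUBIC)[:,:,::-1])
z=P[:,:,2]
def comp(m,seed):
    n,l=cv2.connectedComponents(m.astype(np.uint8)); 
    return l==l[seed[1],seed[0]]
hsv=cv2.cvtColor(im,cv2.COLOR_RGB2HSV)
print('bench',hsv[330,430],'tray',hsv[260,434])
# tray: height > 1mm or low saturation
m=(hsv[:,:,1]<30); m[:,:385]=0; m[:,485:]=0;m[:220]=0;m[300:]=0
ct,_=cv2.findContours(m.astype(np.uint8),cv2.RETR_EXTERNAL,cv2.CHAIN_APPROX_NONE)
k=max(ct,key=cv2.contourArea)[:,0]
W=onz(c,k,0.022)[:,:2]
r=cv2.minAreaRect((W*1000).astype(np.float32)); print('tray rect mm',r)
print('hz',z[235:285:5,434].round(3))
# housing top
m=(z>0.045)&(z<0.07); m[:220]=0;m[340:]=0;m[:,:270]=0;m[:,370:]=0
ct,_=cv2.findContours(m.astype(np.uint8),cv2.RETR_EXTERNAL,cv2.CHAIN_APPROX_NONE)
k=max(ct,key=cv2.contourArea)[:,0]
W=onz(c,k,0.056)[:,:2]
r=cv2.minAreaRect((W*1000).astype(np.float32)); print('housing mm',r)
E
```

```text
bench [ 11  42 151] tray [  0   0 182]
tray rect mm ((480.1272277832031, -225.45315551757812), (138.07565307617188, 166.37677001953125), 0.039152372628450394)
hz [0.005 0.002 0.007 0.003 0.002 0.01  0.001 0.003 0.007 0.005]
housing mm ((440.2879333496094, 48.78049850463867), (195.4921875, 89.7029037475586), 7.737512111663818)
```

View pics/crop.png

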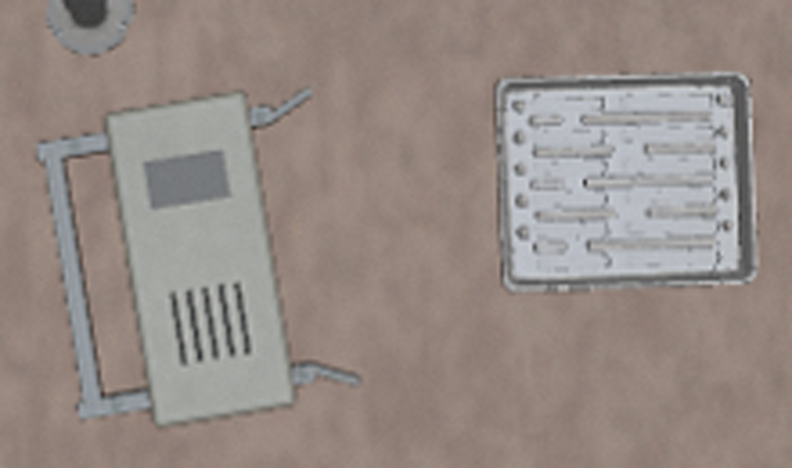

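View pics/wrist0.png

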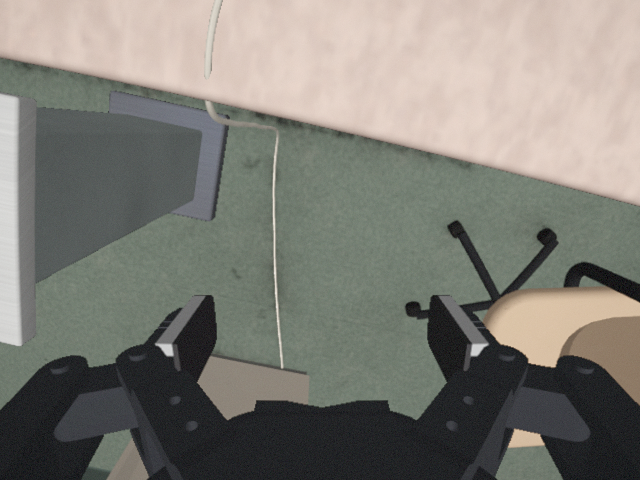

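```bash
cat > meas.py <<'E'
from h import *
def housing(c):
    im=c['image']; hsv=cv2.cvtColor(im,cv2.COLOR_RGB2HSV); P=cloud(c); z=P[:,:,2]
    return hsv,z
def tray_rect(c,lo,hi):
    """tray rim rectangle from top image colour"""
    hsv=cv2.cvtColor(c['image'],cv2.COLOR_RGB2HSV)
    m=(hsv[:,:,1]<30); m[:,:lo]=0; m[:,hi:]=0; m[:222]=0; m[302:]=0
    ct,_=cv2.findContours(m.astype(np.uint8),cv2.RETR_EXTERNAL,cv2.CHAIN_APPROX_NONE)
    k=max(ct,key=cv2.contourArea)[:,0]
    return cv2.minAreaRect((onz(c,k,0.022)[:,:2]*1000).astype(np.float32)),k
def fit(pts):
    vx,vy,x,y=cv2.fitLine(np.asarray(pts,np.float32),cv2.DIST_HUBER,0,.01,.01).ravel(); return np.array([x,y]),np.array([vx,vy])
E
python3 - <<'E'
from meas import *
c=load('top0'); P=cloud(c); im=c['image']; hsv=cv2.cvtColor(im,cv2.COLOR_RGB2HSV)
print('housing',hsv[300,300],'rail',hsv[285,279],hsv[250,285])
z=P[:,:,2]
# edges by gradients along rows: red-blue chroma vs bench
g=im.astype(float); ch=g[:,:,0]-g[:,:,2]
# housing top: four edges; depth mask
m=((z>0.048)&(z<0.065)).astype(np.uint8); m[:225]=0;m[340:]=0;m[:,:270]=0;m[:,370:]=0
L=[];Rr=[]
for v in range(250,318):
    u=np.where(m[v])[0]; L.append((u.min()-.5,v)); Rr.append((u.max()+.5,v))
T=[];B=[]
for u in range(300,322):
    v=np.where(m[:,u])[0]; T.append((u,v.min()-.5))
for u in range(308,334):
    v=np.where(m[:,u])[0]; B.append((u,v.max()+.5))
for n,e in (('far',L),('entry',Rr),('top',T),('bot',B)):
    w=onz(c,e,0.056)[:,:2]*1000; p,d=fit(w); print(n,p.round(1),d.round(4),np.degrees(np.arctan2(d[1],d[0])).round(2))
# stop bar outer/inner edges at z=.026: chroma low pixels
for v in range(262,312,10):
    print(v,ch[v,265:300].astype(int))
E
```

```text
housing [ 45   6 168] rail [106  18 156] [103  14 160]
far [433.8  93.2] [0.9909 0.1346] 7.73
entry [435.5   3. ] [0.9913 0.1318] 7.57
top [538.5  52.4] [ 0.1341 -0.991 ] -82.3
bot [342.7  40.8] [ 0.1416 -0.9899] -81.86
262 [ 24  26  27  25  25  25  26  29   7 -11 -10 -12 -11  -2  20  29  25  25
  24  24  23  24  23  24  24  25  20   8   4   1   0   1   1   3   3]
272 [ 26  25  25  25  26  26  25  25  27  24  -1 -13 -12 -13 -13   7  21  25
  26  26  25  26  24  24  25  29  29  29  21   7   1   0   4   2   1]
282 [ 25  25  26  26  27  28  27  26  24  24  27  17 -10 -12 -11 -11 -12  18
  29  26  24  24  26  25  27  25  25  24  27  24   8   6   2   2   2]
292 [ 23  25  24  25  25  25  25  25  24  26  24  25  27   1 -13 -11 -10 -11
   2  16  27  23  24  23  23  24  25  24  24  24  25  19   6   2   0]
302 [ 25  25  24  27  24  26  25  26  24  24  25  25  25  25  19  -6 -11 -11
 -13 -13  14  27  26  24  26  25  24  25  22  23  26  28  24  18   5]
```

Emit:
send_rows --increments '[[[-0.006,-0.05,0,0],[-0.006,-0.05,0,0],[-0.006,-0.05,0,0],[-0.006,-0.05,0,0],[-0.006,-0.05,0,0],[-0.006,-0.05,0,0],[-0.006,-0.05,0,0],[-0.006,-0.04,0,0]]]' --hand -1

```text
clock: 0.95
eef_pos: [0.4793, -0.3578, 0.2177]
tool_rot: [0.776, -0.631, -0.003, 0.0]
ft_force: [-0.1, -0.8, 0.8]
grip_width: 0.0853
```

Emit:
send_rows --increments '[[[0,0,0,-8.5],[0,0,0,-8.5],[0,0,0,-8.5],[0,0,0,-8.5],[0,0,0,-8.5],[0,0,0,-8.5],[0,0,0,-8.5],[0,0,0,-8.5]]]'

```text
clock: 1.75
eef_pos: [0.4853, -0.3512, 0.2108]
tool_rot: [0.997, -0.08, -0.006, -0.004]
ft_force: [-0.8, -0.7, 0.2]
grip_width: 0.0853
```

```bash
cat >> meas.py <<'E'
PHI=np.radians(7.7); A=np.array([np.cos(PHI),np.sin(PHI)]); F=np.array([-np.sin(PHI),np.cos(PHI)]); O=np.array([.4414,.0409])
def st(xy): d=np.asarray(xy)[...,:2]-O; return np.stack([d@F,d@A],-1)
def rep():
    o=bot.get_obs(); Rm=R.from_quat(o['tool_rot']).as_matrix()
    print('t',round(o['clock'],2),'pos',o['eef_pos'].round(4) if hasattr(o['eef_pos'],'round') else np.round(o['eef_pos'],4),'yaw',np.degrees(np.arctan2(Rm[1,0],Rm[0,0])).round(2),'toolz',Rm[:,2].round(3),'bridge s,a mm',(st(o['eef_pos'])*1000).round(1),'F',np.round(o['ft_force'],2),'j',np.round(o['joint_pos'],2)); return o
E
python3 -c "from meas import *; rep()"
```

```text
t 1.75 pos [ 0.4853 -0.3512  0.2108] yaw -9.2 toolz [-0.012  0.01  -1.   ] bridge s,a mm [-394.5   -9. ] F [-0.77 -0.73  0.2 ] j [-0.63  0.46  0.29  1.42  0.    1.1 ]
```

Emit:
send_rows --increments '[[[0,0,0,-8.5],[0,0,0,-8.4],[0.012,0.013,0,0],[0,0,0.04,0],[0,0,0.04,0],[0,0,0.04,0],[0,0,0.03,0],[0,0,0,0]]]'

```text
clock: 2.55
eef_pos: [0.4978, -0.3613, 0.0546]
tool_rot: [0.997, 0.071, -0.005, -0.005]
ft_force: [-0.6, 0.1, 0.5]
grip_width: 0.0854
```

```bash
python3 -c "
from meas import *; rep(); grab('wrist','wrist1'); grab('top','top1')"
```

```text
t 2.55 pos [ 0.4978 -0.3613  0.0546] yaw 8.16 toolz [-0.012  0.01  -1.   ] bridge s,a mm [-406.1    2. ] F [-0.59  0.12  0.45] j [-0.63  0.59  0.09  1.08  0.    0.8 ]
```

View pics/wrist1.png

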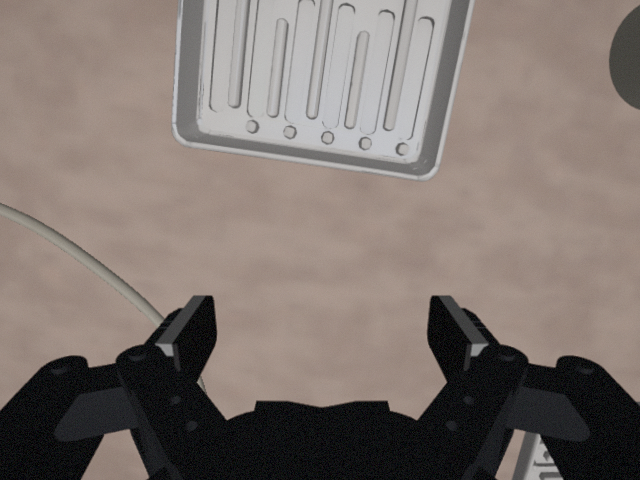

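View pics/top1.png

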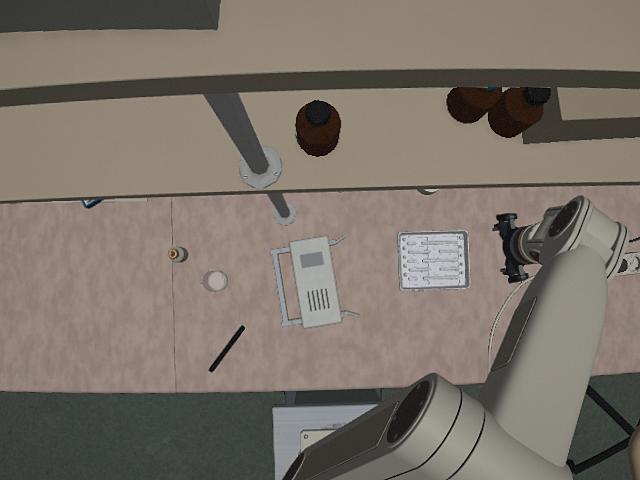

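```bash
python3 -c "
from meas import *; c=load('wrist1'); P=cloud(c); o=bot.get_obs()
Rm=R.from_quat(o['tool_rot']).as_matrix(); T=(P-o['eef_pos'])@Rm
print((np.asarray(c['eye'])-o['eef_pos'])@Rm)
m=(T[:,:,2]<0.035)&(c['range_z']>0.02)
for u0,u1 in ((150,220),(425,490)):
    q=T[:,u0:u1][m[:,u0:u1]]; q=q[q[:,2]>-0.03]; print(len(q),(np.percentile(q,[0,2,50,98,100],axis=0)*1000).round(1))
for v,u in [(297,205),(320,205),(350,195),(297,440),(340,165),(300,180)]: print(v,u,(T[v,u]*1000).round(1))
"
```

```text
[-0.00045258 -0.07206559 -0.14736209]
781 [[-56.9 -14.2 -30. ]
 [-55.5 -13.8 -29.8]
 [-43.9  -7.5 -25.4]
 [-43.4   7.5 -18.2]
 [-43.1   8.9 -17. ]]
816 [[  40.9 -127.4  -30. ]
 [  41.2  -13.9  -29.9]
 [  41.7   -7.7  -25. ]
 [  53.8    7.6  -17.8]
 [  65.9    8.5   34.9]]
297 205 [-45.5 -13.1 -22.6]
320 205 [-43.9  -7.  -29.4]
350 195 [-43.9  -2.4 -41.7]
297 440 [ 43.6 -13.7 -23.3]
340 165 [-48.  -13.3 -53.3]
300 180 [-92.2  28.9  61.2]
```

Emit:
send_rows --increments '[[[0,0,0.012,0],[0,0,0.012,0],[0,0,0.009,0],[0,0,0.006,0],[0,0,0,0],[0,0,0,0],[0,0,0,0],[0,0,0,0]]]'

```text
clock: 3.45
eef_pos: [0.5054, -0.3668, 0.025]
tool_rot: [0.997, 0.071, 0.003, 0.002]
ft_force: [-0.3, 0.1, -0.2]
grip_width: 0.0855
```

```bash
python3 -c "
from meas import *; o=rep(); c=grab('wrist','wrist2'); grab('scene','scene2'); P=cloud(c)
for v in (285,290,294,298,302,306,310,320,330): print(v,[(P[v,u]*1000).round(0).tolist() for u in (185,195,205,440,450)])
im=c['image'];cv2.imwrite('pics/w2c.png',cv2.resize(im[230:480,80:400],None,fx=2.4,fy=2.4)[:,:,::-1])
im=load('scene2')['image'];cv2.imwrite('pics/s2c.png',cv2.resize(im[180:330,300:520],None,fx=3.6,fy=3.6)[:,:,::-1])
"
```

```text
t 3.45 pos [ 0.5054 -0.3668  0.025 ] yaw 8.15 toolz [ 0.006 -0.003 -1.   ] bridge s,a mm [-412.6    8.8] F [-0.31  0.06 -0.2 ] j [-0.63  0.62  0.06  1.    0.    0.8 ]
285 [[435.0, -384.0, -1.0], [440.0, -384.0, -2.0], [446.0, -382.0, 0.0], [571.0, -365.0, -1.0], [575.0, -364.0, 1.0]]
290 [[436.0, -387.0, 0.0], [441.0, -386.0, 0.0], [446.0, -385.0, -0.0], [571.0, -368.0, -1.0], [577.0, -367.0, 0.0]]
294 [[436.0, -390.0, -0.0], [441.0, -388.0, 0.0], [446.0, -388.0, -0.0], [572.0, -370.0, 0.0], [578.0, -370.0, -1.0]]
298 [[436.0, -392.0, -1.0], [458.0, -362.0, 55.0], [462.0, -361.0, 54.0], [549.0, -349.0, 54.0], [553.0, -349.0, 54.0]]
302 [[436.0, -394.0, 0.0], [459.0, -362.0, 57.0], [462.0, -362.0, 57.0], [548.0, -349.0, 57.0], [551.0, -349.0, 57.0]]
306 [[456.0, -363.0, 59.0], [460.0, -362.0, 61.0], [463.0, -363.0, 57.0], [547.0, -350.0, 59.0], [550.0, -349.0, 61.0]]
310 [[458.0, -362.0, 64.0], [461.0, -362.0, 63.0], [463.0, -364.0, 59.0], [547.0, -351.0, 61.0], [550.0, -349.0, 63.0]]
320 [[460.0, -361.0, 72.0], [463.0, -363.0, 68.0], [463.0, -367.0, 59.0], [547.0, -354.0, 63.0], [547.0, -349.0, 71.0]]
330 [[462.0, -362.0, 76.0], [463.0, -365.0, 70.0], [464.0, -371.0, 60.0], [548.0, -358.0, 63.0], [548.0, -353.0, 71.0]]
```

View pics/w2c.png

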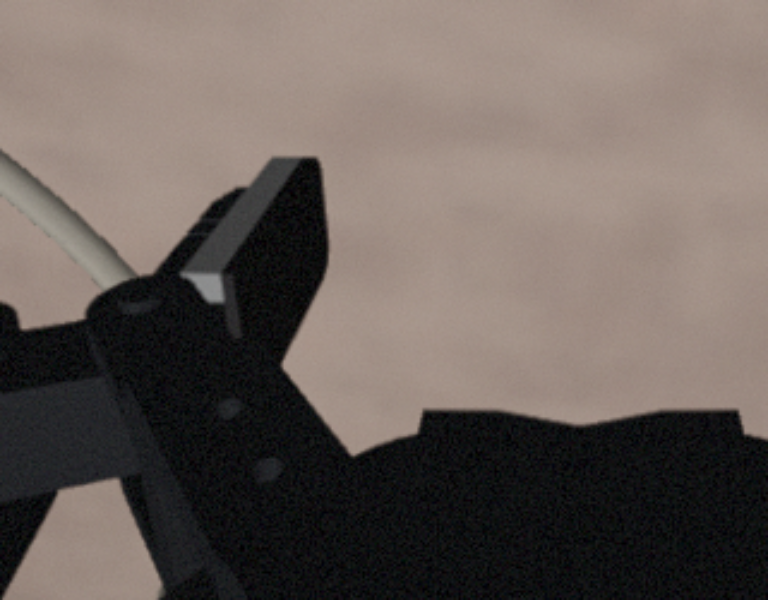

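View pics/s2c.png

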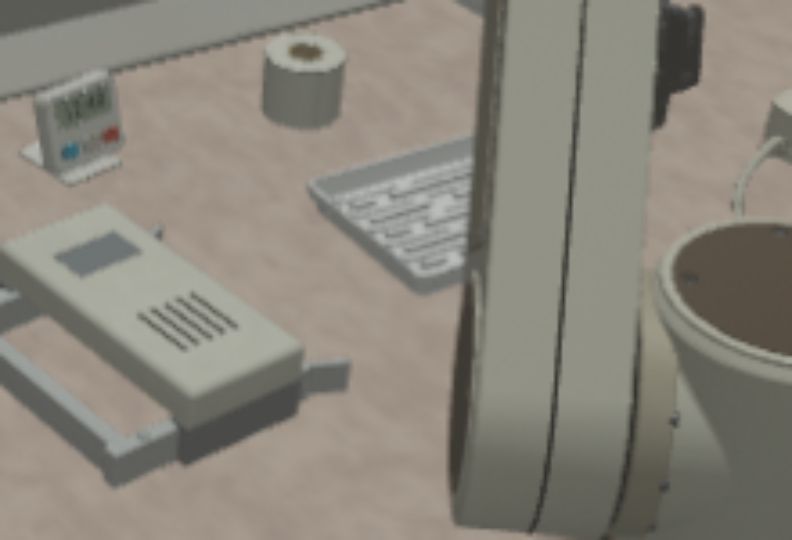

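```bash
python3 -c "
from meas import *; o=bot.get_obs(); c=load('wrist2')
Rt=R.from_quat(o['tool_rot']); Rc=R.from_quat(c['rotation'])
pts=[(x,y,z) for x in (-.044,.044) for y in (-.011,) for z in (.011,-.002,-.02,-.03,-.06)]
w=Rt.apply(np.array(pts))+o['eef_pos']; q=Rc.inv().apply(w-c['eye'])
uv=cv2.projectPoints(q,np.zeros(3),np.zeros(3),c['camera_matrix'],c['dist'])[0][:,0]
for p,u in zip(pts,uv): print(p,u.round(0))
print(Rc.inv().apply(Rt.apply([0,0,1.])), c['range_z'][298,205],c['range_z'][100,500])
"
```

```text
(-0.044, -0.011, 0.011) [228. 262.]
(-0.044, -0.011, -0.002) [220. 272.]
(-0.044, -0.011, -0.02) [208. 289.]
(-0.044, -0.011, -0.03) [200. 300.]
(-0.044, -0.011, -0.06) [168. 345.]
(0.044, -0.011, 0.011) [411. 262.]
(0.044, -0.011, -0.002) [417. 272.]
(0.044, -0.011, -0.02) [429. 289.]
(0.044, -0.011, -0.03) [436. 300.]
(0.044, -0.011, -0.06) [467. 345.]
[ 2.68033906e-05 -2.76250899e-01  9.61085553e-01] 0.13379867 0.16480541
```

Emit:
send_rows --increments '[[[0,0,0,0],[0,0,0,0],[0,0,0,0],[0,0,0,0],[0,0,0,0],[0,0,0,0],[0,0,0,0],[0,0,0,0]]]' --hand 1

```text
clock: 4.35
eef_pos: [0.5057, -0.367, 0.0255]
tool_rot: [0.997, 0.071, 0.003, 0.002]
ft_force: [-0.3, 1.2, 0.0]
grip_width: 0.0002
```

```bash
python3 -c "
from meas import *; o=rep(); print(o['grip_width']); c=grab('wrist','wrist3'); P=cloud(c)
Rm=R.from_quat(o['tool_rot']).as_matrix(); T=(P-o['eef_pos'])@Rm
for v in range(230,400,8): print(v,[(T[v,u]*1000).round(0).tolist() for u in (290,310,325,345)])
"
```

```text
t 4.35 pos [ 0.5057 -0.367   0.0255] yaw 8.15 toolz [ 0.007 -0.004 -1.   ] bridge s,a mm [-412.9    9. ] F [-0.25  1.21  0.03] j [-0.63  0.62  0.06  1.    0.    0.8 ]
0.00016265060691994233
230 [[-15.0, -23.0, 26.0], [-5.0, -23.0, 26.0], [3.0, -23.0, 26.0], [13.0, -23.0, 26.0]]
238 [[-15.0, -19.0, 27.0], [-5.0, -19.0, 27.0], [3.0, -19.0, 26.0], [13.0, -19.0, 26.0]]
246 [[-15.0, -15.0, 26.0], [-5.0, -14.0, 26.0], [3.0, -15.0, 26.0], [13.0, -15.0, 26.0]]
254 [[-15.0, -10.0, 25.0], [-5.0, -10.0, 26.0], [3.0, -10.0, 27.0], [13.0, -10.0, 26.0]]
262 [[-15.0, -6.0, 26.0], [-5.0, -6.0, 25.0], [3.0, -5.0, 27.0], [13.0, -6.0, 25.0]]
270 [[-15.0, -1.0, 26.0], [-5.0, -1.0, 26.0], [3.0, -1.0, 26.0], [14.0, -1.0, 26.0]]
278 [[-16.0, 3.0, 26.0], [-5.0, 3.0, 26.0], [3.0, 4.0, 27.0], [14.0, 3.0, 26.0]]
286 [[-16.0, 8.0, 25.0], [-3.0, -12.0, -19.0], [3.0, -11.0, -18.0], [14.0, 8.0, 27.0]]
294 [[-16.0, 13.0, 26.0], [-3.0, -12.0, -26.0], [2.0, -11.0, -25.0], [11.0, -7.0, -16.0]]
302 [[-11.0, -7.0, -24.0], [-3.0, -11.0, -32.0], [2.0, -11.0, -32.0], [10.0, -8.0, -24.0]]
310 [[-11.0, -7.0, -30.0], [-3.0, -
[... 332 characters left out ...]
[[-8.0, -13.0, -60.0], [-2.0, -12.0, -60.0], [2.0, -4.0, -47.0], [8.0, -12.0, -59.0]]
350 [[-8.0, -12.0, -64.0], [-2.0, -12.0, -63.0], [2.0, -1.0, -46.0], [8.0, -12.0, -63.0]]
358 [[-7.0, -16.0, -73.0], [-2.0, -12.0, -68.0], [2.0, 2.0, -47.0], [8.0, -12.0, -67.0]]
366 [[-6.0, -17.0, -78.0], [-2.0, -9.0, -67.0], [2.0, 6.0, -46.0], [7.0, -18.0, -79.0]]
374 [[-6.0, -17.0, -81.0], [-2.0, 1.0, -57.0], [2.0, 8.0, -47.0], [7.0, -17.0, -80.0]]
382 [[-6.0, -17.0, -84.0], [-2.0, 3.0, -58.0], [3.0, 69.0, 26.0], [6.0, -18.0, -85.0]]
390 [[-6.0, -17.0, -86.0], [-2.0, 7.0, -57.0], [3.0, 74.0, 26.0], [6.0, -18.0, -87.0]]
398 [[-5.0, -17.0, -89.0], [-2.0, 7.0, -60.0], [3.0, 81.0, 26.0], [6.0, -16.0, -87.0]]
```

View pics/wrist3.png

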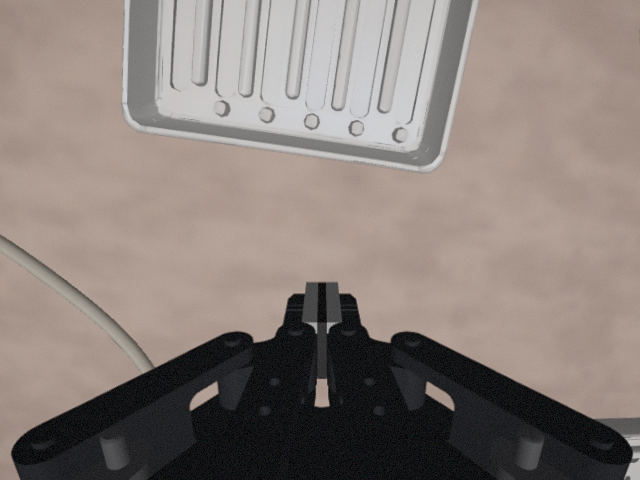

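Emit:
send_rows --increments '[[[-0.006,0,0,0],[0,0,0.006,0],[0,0,0.006,0],[0,0,0.006,0],[0,0,0.004,0],[0,0,0,0],[0,0,0,0],[0,0,0,0]]]' --hand -1

```text
clock: 5.2
eef_pos: [0.4986, -0.3676, 0.0005]
tool_rot: [0.997, 0.071, 0.002, 0.001]
ft_force: [-0.7, 0.3, 0.1]
grip_width: 0.0852
```

```bash
python3 -c "
from meas import *; o=rep(); print(o['grip_width']); c=grab('wrist','wrist4'); grab('top','top4');P=cloud(c)
for v in (294,298,302,306): print(v,[(P[v,u]*1000).round(0).tolist() for u in (195,205,440,450)])
"
```

```text
t 5.2 pos [ 0.4986 -0.3676  0.0005] yaw 8.14 toolz [ 0.005 -0.002 -1.   ] bridge s,a mm [-412.5    2. ] F [-0.68  0.3   0.13] j [-0.64  0.64  0.02  0.94  0.    0.79]
0.08522134886810077
294 [[442.0, -377.0, -0.0], [447.0, -376.0, 0.0], [555.0, -361.0, -0.0], [559.0, -360.0, -1.0]]
298 [[451.0, -363.0, 29.0], [455.0, -362.0, 29.0], [542.0, -350.0, 30.0], [546.0, -349.0, 30.0]]
302 [[452.0, -362.0, 33.0], [456.0, -362.0, 32.0], [541.0, -350.0, 33.0], [545.0, -350.0, 33.0]]
306 [[453.0, -363.0, 36.0], [456.0, -364.0, 33.0], [541.0, -351.0, 34.0], [544.0, -350.0, 36.0]]
```

View pics/wrist4.png

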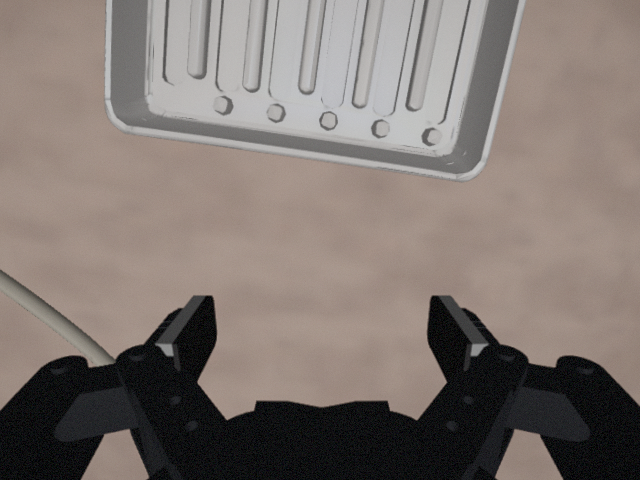

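View pics/top4.png

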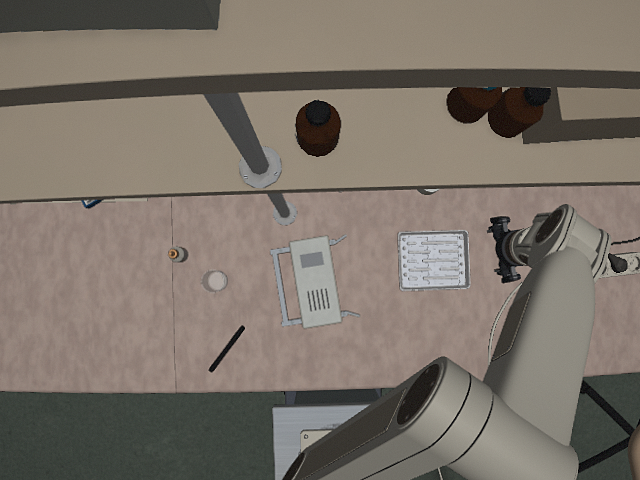

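Emit:
send_rows --increments '[[[0,0,0.006,0],[0,0,0.005,0],[0,0,0.004,0],[0,0,0.002,0],[0,0,0.002,0],[0,0,0,0],[0,0,0,0],[0,0,0,0]]]'

```text
clock: 6.1
eef_pos: [0.4991, -0.3679, -0.0198]
tool_rot: [0.997, 0.071, 0.003, 0.002]
ft_force: [0.1, -0.7, -0.3]
grip_width: 0.0855
```

```bash
python3 -c "
from meas import *; o=rep(); c=grab('wrist','wrist5'); P=cloud(c)
for v in (294,298,302,306): print(v,[(P[v,u]*1000).round(0).tolist() for u in (195,205,440,450)])
"
```

```text
t 6.1 pos [ 0.4991 -0.3679 -0.0198] yaw 8.15 toolz [ 0.006 -0.003 -1.   ] bridge s,a mm [-412.8    2.4] F [ 0.06 -0.74 -0.26] j [-0.64  0.66  0.    0.9   0.    0.79]
294 [[448.0, -366.0, -1.0], [452.0, -366.0, -1.0], [547.0, -353.0, -2.0], [551.0, -352.0, -1.0]]
298 [[452.0, -363.0, 10.0], [455.0, -363.0, 8.0], [543.0, -350.0, 9.0], [546.0, -350.0, 9.0]]
302 [[452.0, -363.0, 12.0], [456.0, -363.0, 11.0], [541.0, -350.0, 13.0], [546.0, -350.0, 12.0]]
306 [[453.0, -364.0, 14.0], [457.0, -363.0, 13.0], [541.0, -351.0, 15.0], [544.0, -350.0, 16.0]]
```

Emit:
send_rows --increments '[[[0,-0.015,0,0.45],[0,-0.015,0,0],[0,-0.008,0,0],[0,-0.006,0,0],[0,-0.006,0,0],[0,-0.006,0,0],[0,-0.006,0,0],[0,0,0,0]]]'

```text
clock: 6.95
eef_pos: [0.4915, -0.3041, -0.0188]
tool_rot: [0.998, 0.067, 0.004, 0.003]
ft_force: [-0.3, 0.6, -0.7]
grip_width: 0.0855
```

```bash
python3 -c "
from meas import *; o=rep(); c=grab('top','top6'); grab('wrist','wrist6')
r,k=tray_rect(c,370,470); print(r, (st(np.array(r[0])/1000)*1000).round(1))
"
```

```text
t 6.95 pos [ 0.4915 -0.3041 -0.0188] yaw 7.69 toolz [ 0.009 -0.006 -1.   ] bridge s,a mm [-348.6    3.4] F [-0.33  0.62 -0.65] j [-0.55  0.59 -0.13  0.83 -0.    0.88]
((473.07916259765625, -211.6960906982422), (138.47579956054688, 174.1158447265625), 3.6807377338409424) [-254.6   -2.5]
```

View pics/wrist6.png

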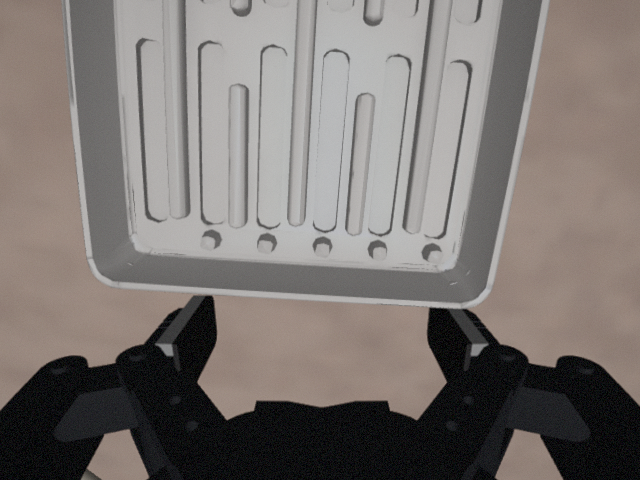

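Emit:
send_rows --increments '[[[0,-0.006,0,0],[0,-0.006,0,0],[0,-0.006,0,0],[0,-0.006,0,0],[0,-0.006,0,0],[0,-0.003,0,0],[0,0,0,0],[0,0,0,0]]]'

```text
clock: 7.85
eef_pos: [0.4874, -0.2703, -0.0187]
tool_rot: [0.998, 0.066, 0.005, 0.004]
ft_force: [-0.5, -0.6, -0.5]
grip_width: 0.0857
```

```bash
sed -i 's/m=(hsv\[:,:,1\]<30); m\[:,:lo\]/m=(hsv[:,:,1]<30)\&(hsv[:,:,2]>70); m[:,:lo]/' meas.py; python3 -c "
from meas import *; o=rep(); 
r,k=tray_rect(load('top6'),370,470); print('6',r, (st(np.array(r[0])/1000)*1000).round(1))
c=grab('top','top7'); grab('wrist','wrist7')
r,k=tray_rect(c,355,470); print(r, (st(np.array(r[0])/1000)*1000).round(1))
im=c['image'].copy(); cv2.drawContours(im,[k],-1,(255,0,0),1); cv2.imwrite('pics/top7c.png',cv2.resize(im[200:350,260:520],None,fx=3,fy=3)[:,:,::-1])
"
```

```text
t 7.85 pos [ 0.4874 -0.2703 -0.0187] yaw 7.62 toolz [ 0.01  -0.008 -1.   ] bridge s,a mm [-314.5    3.9] F [-0.47 -0.58 -0.51] j [-0.51  0.56 -0.2   0.8  -0.    0.93]
6 ((472.835693359375, -207.91085815429688), (138.47579956054688, 166.52967834472656), 3.6807377338409424) [-250.8   -2.2]
((463.9346618652344, -179.06222534179688), (138.79107666015625, 166.73536682128906), 7.42006778717041) [-221.    -7.1]
```

View pics/wrist7.png

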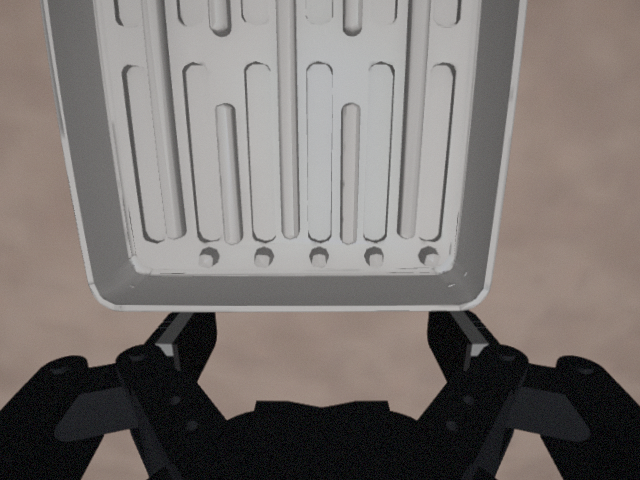

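View pics/top7c.png

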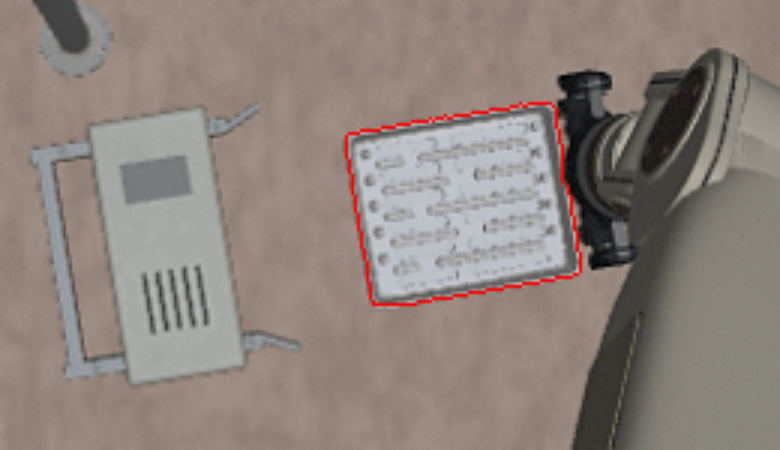

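Emit:
send_rows --increments '[[[0.0,-0.004,0,-0.1],[0.0012,-0.006,0,0],[0.0012,-0.006,0,0],[0.0012,-0.006,0,0],[0.0012,-0.006,0,0],[0.0012,-0.006,0,0],[0,-0.003,0,0],[0,0,0,0]]]'

```text
clock: 8.75
eef_pos: [0.4887, -0.2301, -0.0188]
tool_rot: [0.998, 0.067, 0.005, 0.005]
ft_force: [0.4, -0.4, 0.6]
grip_width: 0.0853
```

```bash
python3 -c "
from meas import *; o=rep(); 
c=grab('top','top8')
r,k=tray_rect(c,347,470); print(r, (st(np.array(r[0])/1000)*1000).round(1))
"
```

```text
t 8.75 pos [ 0.4887 -0.2301 -0.0188] yaw 7.71 toolz [ 0.011 -0.009 -1.   ] bridge s,a mm [-274.9   10.5] F [ 0.35 -0.37  0.63] j [-0.44  0.53 -0.25  0.78 -0.    1.  ]
((464.48846435546875, -138.844482421875), (139.26431274414062, 166.3410186767578), 7.8885040283203125) [-181.2   -1.2]
```

Emit:
send_rows --increments '[[[0,-0.006,0,0],[0.0003,-0.008,0,0],[0.0003,-0.008,0,0],[0.0003,-0.008,0,0],[0.0003,-0.008,0,0],[0,-0.008,0,0],[0,-0.004,0,0],[0,0,0,0]]]'

```text
clock: 9.6
eef_pos: [0.4831, -0.1765, -0.019]
tool_rot: [0.998, 0.067, 0.006, 0.005]
ft_force: [0.2, -1.6, -0.3]
grip_width: 0.0854
```

```bash
python3 -c "
from meas import *; o=rep(); 
c=grab('top','top9');w=grab('wrist','wrist9')
cv2.imwrite('pics/top9c.png',cv2.resize(c['image'][200:350,260:520],None,fx=3,fy=3)[:,:,::-1])
"
```

```text
t 9.6 pos [ 0.4831 -0.1765 -0.019 ] yaw 7.7 toolz [ 0.012 -0.01  -1.   ] bridge s,a mm [-221.    12.2] F [ 0.23 -1.6  -0.32] j [-0.35  0.49 -0.32  0.74 -0.01  1.09]
```

View pics/wrist9.png

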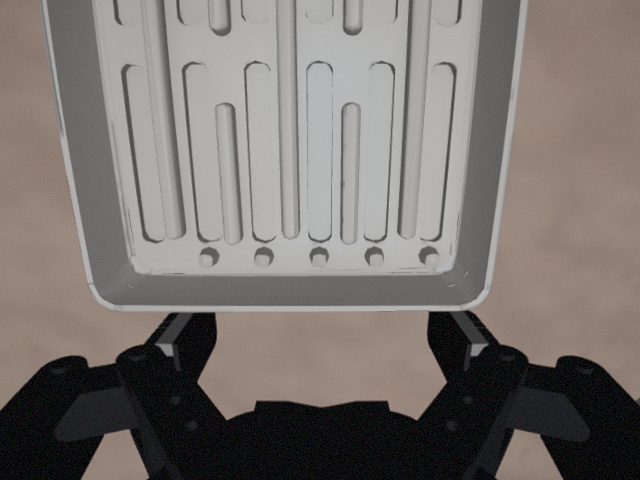

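View pics/top9c.png

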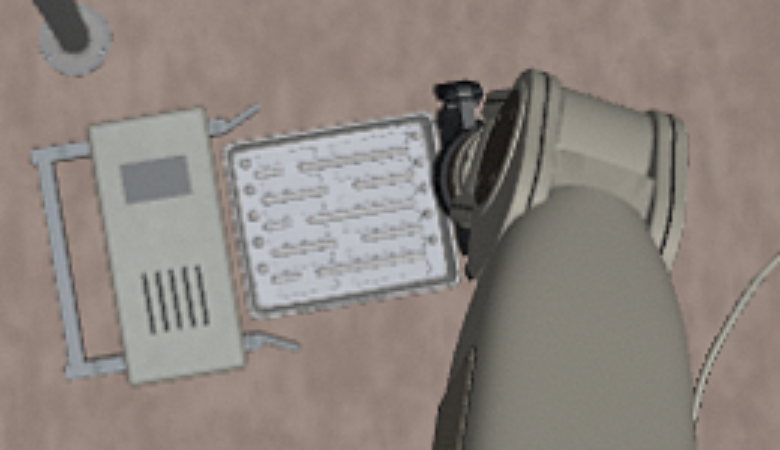

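```bash
cat >> meas.py <<'E'
def side_edges(c,us,vc=260):
    """per column: tray's upper/lower outer rim edge (first bench-coloured px from the inside), and rail inner edge"""
    g=c['image'].astype(float); ch=g[:,:,0]-g[:,:,2]
    up=[];lo=[]
    for u in us:
        b=ch[:,u]
        def edge(rng):
            prev=None
            for v in rng:
                if b[v]>12:
                    f=(12-b[prev])/(b[v]-b[prev]) if prev is not None else 0
                    return prev+(v-prev)*f if prev is not None else v
                prev=v
        up.append((u,edge(range(vc,200,-1)))); lo.append((u,edge(range(vc,340))))
    return up,lo
E
python3 -c "
from meas import *
c=load('top9'); up,lo=side_edges(c,range(350,396))
for n,e in (('up',up),('lo',lo)):
    s=st(onz(c,e,0.022))*1000; print(n,np.polyfit(s[:,0],s[:,1],1).round(4),np.median(s[:,1]).round(1), (s[:,1].max()-s[:,1].min()).round(1))
# rails inner edges in bay between housing and stop
up,lo=side_edges(c,range(290,294)); g=c['image'].astype(float); ch=(g[:,:,0]-g[:,:,2]).astype(int)
for u in (286,288,290): print(u,ch[240:262,u],ch[305:330,u])
print('lead R');
for u in (331,334,337): print(u, ch[236:252,u], ch[304:322,u])
"
```

```text
up [5.30000e-03 6.97401e+01] 68.9 1.2
lo [ 3.00000e-03 -6.74894e+01] -67.8 1.4
286 [ 25  26  25  26  25  26  24   2 -15 -11 -12 -14  11  30  25  24  26  26
  27  25  24  24] [ 17  14  16  12   6   1   0  -4 -10 -12 -12 -11 -10 -11 -11 -10 -11 -12
 -11 -12  -3  22  29  26  26]
288 [ 25  26  22  22  24  24  17 -12 -13 -12 -12 -11  16  29  26  26  24  25
  25  25  25  24] [ 25  26  25  28  26  27  29  29  28  28  27  20  20  19  11   1  -8 -10
 -12 -16   0  27  26  25  24]
290 [26 15  4  2  5  6  6  9  8  4  3  4 10 18 21 20 22 23 22 27 27 25] [ 25  25  25  25  26  25  26  25  25  24  25  26  27  28  21 -11 -12 -10
 -12 -14  13  29  26  25  26]
lead R
331 [ 24  23  27  16 -11 -10 -10 -10  -8  17  29  27  27  28  27  24] [3 2 4 1 2 1 1 1 3 0 1 2 2 3 5 1 1 2]
334 [ 25  27  24   7  -9  -9 -11 -12   7  24  26  26  22  12   7   5] [2 2 1 2 2 3 4 1 2 2 2 0 3 1 2 2 1 1]
337 [ 25  26  28  15 -11 -15   2  23  28  28  25   6  -3   4   2   1] [2 2 1 3 3 2 3 2 1 1 4 1 1 2 3 1 2 3]
```

```bash
python3 -c "
from meas import *
c=load('top9'); print((st(onz(c,[(288,251.85),(288,319),(290,319.4)],0.026))*1000).round(1))"
```

```text
[[ 58.6  76.2]
 [ 83.5 -74.6]
 [ 79.2 -76.2]]
```

Emit:
send_rows --increments '[[[0,-0.006,0,0],[0,-0.008,0,0],[0,-0.008,0,0],[0,-0.008,0,0],[0,-0.008,0,0],[0,-0.008,0,0],[0,-0.006,0,0],[0,0,0,0]]]'

```text
clock: 10.5
eef_pos: [0.4758, -0.1215, -0.0195]
tool_rot: [0.998, 0.066, 0.006, 0.006]
ft_force: [-0.1, -1.0, 0.8]
grip_width: 0.0856
```

```bash
python3 -c "
from meas import *; o=rep(); 
c=grab('top','top10')
up,lo=side_edges(c,range(345,375))
for n,e in (('up',up),('lo',lo)):
    s=st(onz(c,e,0.022))*1000; print(n,np.polyfit(s[:,0],s[:,1],1).round(4),np.median(s[:,1]).round(1), (s[:,1].max()-s[:,1].min()).round(1))
cv2.imwrite('pics/top10c.png',cv2.resize(c['image'][200:350,260:520],None,fx=3,fy=3)[:,:,::-1])
"
```

```text
t 10.5 pos [ 0.4758 -0.1215 -0.0195] yaw 7.62 toolz [ 0.012 -0.01  -1.   ] bridge s,a mm [-165.6   12.3] F [-0.09 -0.99  0.76] j [-0.25  0.46 -0.38  0.71 -0.01  1.19]
up [1.01000e-02 7.05175e+01] 69.3 1.3
lo [ 6.60000e-03 -6.68687e+01] -67.3 1.2
```

View pics/top10c.png

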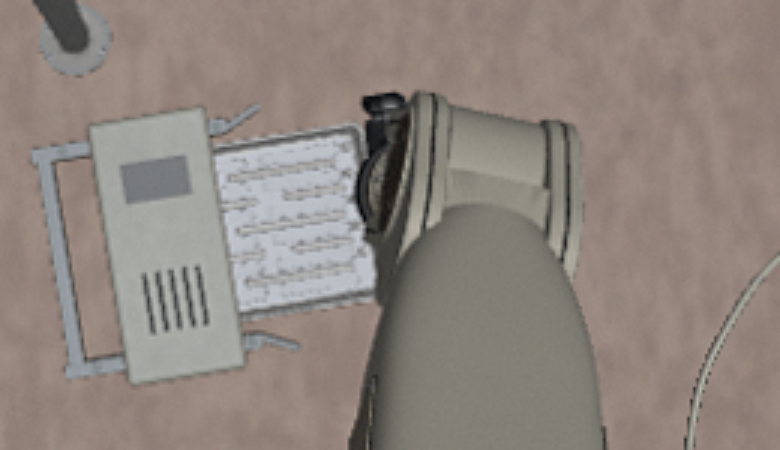

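Emit:
send_rows --increments '[[[0,-0.006,0,-0.2],[0,-0.008,0,-0.2],[0,-0.008,0,0],[0,-0.008,0,0],[0,-0.008,0,0],[0,-0.008,0,0],[0,-0.005,0,0],[0,0,0,0]]]'

```text
clock: 11.35
eef_pos: [0.4682, -0.0672, -0.0202]
tool_rot: [0.998, 0.07, 0.006, 0.006]
ft_force: [-0.4, -1.8, 0.8]
grip_width: 0.0853
```

```bash
python3 -c "
from meas import *; o=rep(); 
c=grab('top','top11'); w=grab('wrist','wrist11')
cv2.imwrite('pics/top11c.png',cv2.resize(c['image'][200:350,260:520],None,fx=3,fy=3)[:,:,::-1])
"
```

```text
t 11.35 pos [ 0.4682 -0.0672 -0.0202] yaw 8.02 toolz [ 0.012 -0.011 -1.   ] bridge s,a mm [-110.7   12.1] F [-0.38 -1.76  0.77] j [-0.14  0.44 -0.43  0.69 -0.01  1.29]
```

View pics/top11c.png

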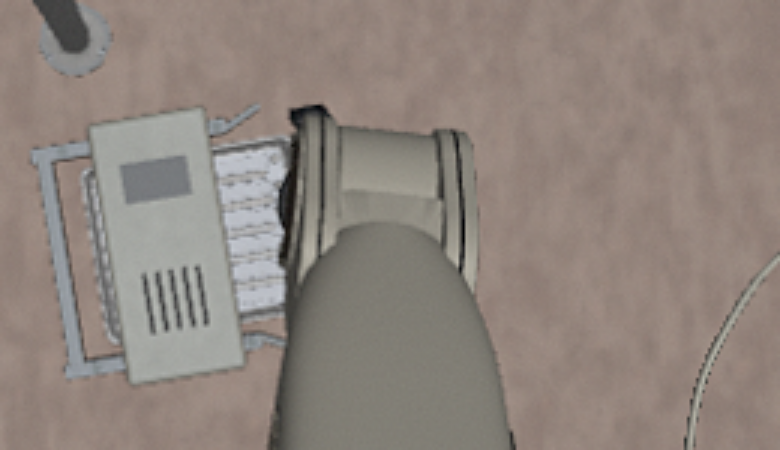

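View pics/wrist11.png

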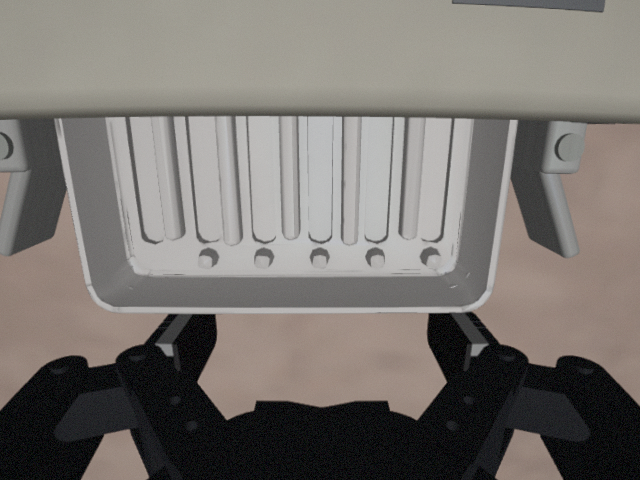

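Emit:
send_rows --increments '[[[0,-0.004,0,0.1],[0,-0.003,0,0.1],[0,-0.003,0,0],[0,-0.002,0,0],[0,-0.002,0,0],[0,-0.001,0,0],[0,0,0,0],[0,0,0,0]]]'

```text
clock: 12.25
eef_pos: [0.4661, -0.0527, -0.0204]
tool_rot: [0.998, 0.067, 0.006, 0.006]
ft_force: [-0.3, -2.3, 0.7]
grip_width: 0.0853
```

```bash
python3 -c "
from meas import *; o=rep(); 
c=grab('top','top12')
cv2.imwrite('pics/top12c.png',cv2.resize(c['image'][230:340,260:350],None,fx=6,fy=5)[:,:,::-1])
"
```

```text
t 12.25 pos [ 0.4661 -0.0527 -0.0204] yaw 7.68 toolz [ 0.012 -0.012 -1.   ] bridge s,a mm [-96.1  12. ] F [-0.34 -2.31  0.66] j [-0.11  0.43 -0.44  0.68 -0.01  1.33]
```

View pics/top12c.png

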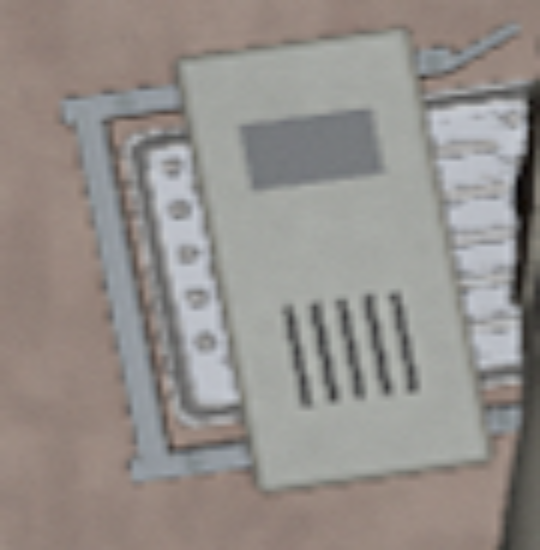

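Emit:
send_rows --increments '[[[0,-0.002,0,0],[0,-0.002,0,0],[0,-0.001,0,0],[0,-0.001,0,0],[0,0,0,0],[0,0,0,0],[0,0,0,0],[0,0,0,0]]]'

```text
clock: 13.1
eef_pos: [0.4657, -0.0491, -0.0204]
tool_rot: [0.998, 0.066, 0.006, 0.01]
ft_force: [0.4, -3.0, 0.6]
grip_width: 0.0854
```

```bash
python3 -c "
from meas import *; o=rep(); 
c=grab('top','top13')
cv2.imwrite('pics/top13c.png',cv2.resize(c['image'][230:340,260:350],None,fx=6,fy=5)[:,:,::-1])
g=c['image'].astype(float); ch=(g[:,:,0]-g[:,:,2]).astype(int)
for v in (262,275,290,305): print(v,ch[v,270:300])
"
```

```text
t 13.1 pos [ 0.4657 -0.0491 -0.0204] yaw 7.6 toolz [ 0.013 -0.018 -1.   ] bridge s,a mm [-92.4  12. ] F [ 0.42 -2.96  0.62] j [-0.09  0.43 -0.45  0.68 -0.02  1.34]
262 [ 26  25  27   7 -11 -10 -11  -8  -2   2   2   1   0  -4 -13  -7   1   0
  -6 -12  -9  -9   5   6   2   2   2   1   1   4]
275 [ 26  26  28  26  28  12 -12 -11 -10 -10  -5   2   0   1   1  -6 -12 -11
 -10 -11 -10 -10  -4   1   7   5   1   3   2   2]
290 [ 27  26  26  26  26  28  27  24   1 -13 -10 -12 -11   4   1   0   2  -4
 -12  -7   1   3  -4 -10 -12 -12  -5   9   4   0]
305 [ 25  25  24  24  24  26  24  25  26  24   4 -14 -12 -11  -9  -1   1   2
   0   2  -6 -12 -10 -12  -9 -10 -10  -7  -8   4]
```

View pics/top13c.png

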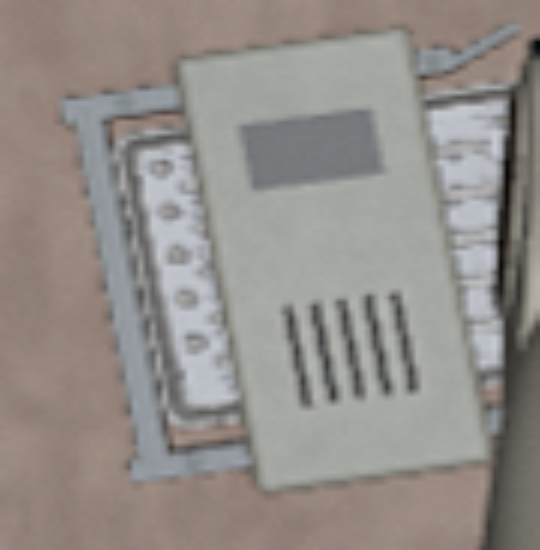

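Emit:
send_rows --increments '[[[0,-0.002,0,0],[0,-0.001,0,0],[0,-0.001,0,0],[0,-0.001,0,0],[0,0,0,0],[0,0,0,0],[0,0,0,0],[0,0,0,0]]]'

```text
clock: 13.95
eef_pos: [0.4657, -0.0497, -0.0202]
tool_rot: [0.998, 0.065, 0.006, 0.016]
ft_force: [0.9, -3.2, 1.5]
grip_width: 0.0855
```

```bash
python3 -c "
from meas import *; o=rep(); 
c=grab('top','top14'); grab('wrist','wrist14')
g=c['image'].astype(float); ch=(g[:,:,0]-g[:,:,2]).astype(int)
for v in (262,275,290,305): print(v,ch[v,270:300])
"
```

```text
t 13.95 pos [ 0.4657 -0.0497 -0.0202] yaw 7.52 toolz [ 0.014 -0.032 -0.999] bridge s,a mm [-93.  12.] F [ 0.91 -3.2   1.49] j [-0.09  0.43 -0.45  0.68 -0.03  1.35]
262 [ 25  27  24   7 -11 -11 -10 -10  -1   0   2   1   2  -4 -12  -4   1   2
  -7 -11 -12 -11   4   5   2   3   0   1   1   3]
275 [ 25  25  27  28  27  12 -10 -11 -10 -11  -6   3   2   1   0  -5 -12 -12
  -8 -11 -10 -10  -5   1   9   5   1   2   3   1]
290 [ 26  27  25  28  27  27  28  23   1 -14 -12 -11 -12   3   1   2   1  -3
 -12  -8   2   3  -5 -11 -10 -10  -6  10   4   2]
305 [ 26  23  23  24  24  24  25  26  24  25   3 -14 -10 -12  -8  -1   1   2
   1   3  -5 -10 -11 -10 -11 -10 -11  -8  -8   5]
```

View pics/wrist14.png

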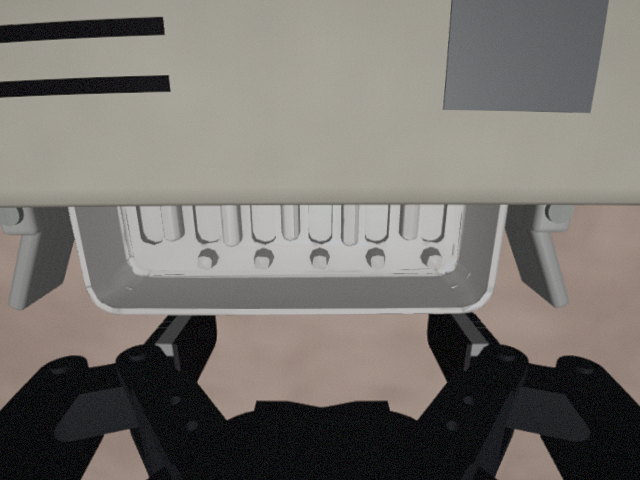

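Emit:
send_rows --increments '[[[0,0.004,0,0],[0,0.01,0,0],[0,0.02,0,0],[0,0.03,0,0],[0,0.03,0,0],[0,0.02,0,0],[0,0,-0.03,0],[0,0,-0.04,0]]]'

```text
clock: 14.85
eef_pos: [0.4742, -0.1631, 0.0477]
tool_rot: [0.998, 0.066, -0.001, 0.009]
ft_force: [0.7, -0.1, 0.8]
grip_width: 0.0852
```

Emit:
send_rows --increments '[[[0,0.04,-0.04,0],[0,0.04,-0.04,0],[0,0.04,-0.02,0],[0,0.04,0,0],[0,0.03,0,0],[0,0.02,0,0],[0,0,0,0],[0,0,0,0]]]'

```text
clock: 15.65
eef_pos: [0.5022, -0.3729, 0.1521]
tool_rot: [0.998, 0.066, 0.004, 0.008]
ft_force: [-0.6, 0.3, 0.2]
grip_width: 0.0851
```

```bash
python3 -c "
from meas import *; o=rep(); 
c=grab('top','top15'); s=grab('scene','scene15')
g=c['image'].astype(float); ch=(g[:,:,0]-g[:,:,2])
# rear edge of tray: scan right from u=345
E=[]
for v in range(245,300):
    for u in range(345,400):
        if ch[v,u]>12 : E.append((u-1+(12-ch[v,u-1])/(ch[v,u]-ch[v,u-1]),v)); break
q=st(onz(c,E,0.022))*1000; print('rear s,slope',np.polyfit(q[:,1],q[:,0],1).round(4),np.median(q[:,0]).round(2))
up,lo=side_edges(c,range(344,352))
for n,e in (('up',up),('lo',lo)):
    t=st(onz(c,e,0.022))*1000; print(n,np.median(t[:,1]).round(1))
# front rim outer and stop inner: gray->white transition
F_=[]
for v in range(255,312):
    u=270
    while ch[v,u]>0: u+=1
    while ch[v,u]<=-5: u+=1
    F_.append((u-1+(-5-ch[v,u-1])/(ch[v,u]-ch[v,u-1]),v))
q=st(onz(c,F_,0.024))*1000; print('stop/rim s',np.polyfit(q[:,1],q[:,0],1).round(4),np.median(q[:,0]).round(2),np.percentile(q[:,0],[5,95]).round(1))
cv2.imwrite('pics/top15c.png',cv2.resize(c['image'][210:340,150:400],None,fx=3,fy=3,interpolation=cv2.INTER_CUBIC)[:,:,::-1])
"
```

```text
t 15.65 pos [ 0.5022 -0.3729  0.1521] yaw 7.52 toolz [ 0.009 -0.015 -1.   ] bridge s,a mm [-418.2    4.8] F [-0.64  0.3   0.24] j [-0.64  0.51  0.22  1.26 -0.01  0.8 ]
 ** On entry to DLASCL parameter number  4 had an illegal value
 ** On entry to DLASCL parameter number  4 had an illegal value
 ** On entry to DLASCL parameter number  4 had an illegal value
 ** On entry to DLASCL parameter number  4 had an illegal value
 ** On entry to DLASCL parameter number  5 had an illegal value
 ** On entry to DLASCL parameter number  4 had an illegal value<string>:9: RuntimeWarning: divide by zero encountered in scalar divide
Traceback (most recent call last):
numpy.linalg.LinAlgError: SVD did not converge in Linear Least Squares
```

View pics/scene15.png

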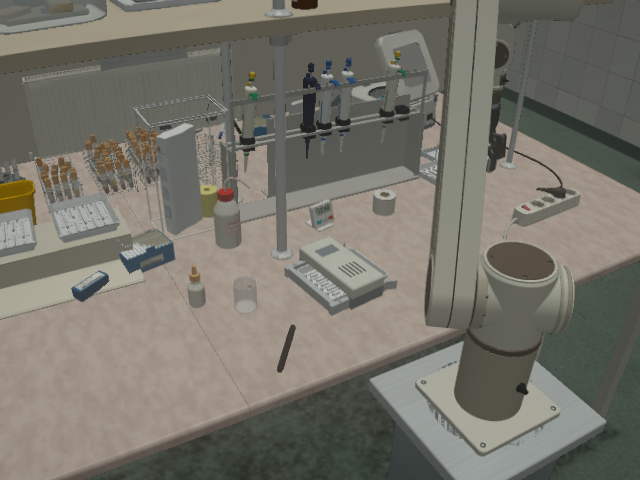

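```bash
python3 -c "
from meas import *
c=load('top15'); im=c['image']
cv2.imwrite('pics/top15c.png',cv2.resize(im[220:335,255:385],None,fx=6,fy=5,interpolation=cv2.INTER_CUBIC)[:,:,::-1])
s=load('scene15')['image']; cv2.imwrite('pics/scene15c.png',cv2.resize(s[225:320,270:410],None,fx=5.6,fy=5.6,interpolation=cv2.INTER_CUBIC)[:,:,::-1])
g=cv2.GaussianBlur(im,(3,3),0).astype(float); ch=g[:,:,0]-g[:,:,2]
def cross(v,u0,th,d):
    u=u0
    while (ch[v,u]-th)*d<0: u+=1
    return u-1+(th-ch[v,u-1])/(ch[v,u]-ch[v,u-1])
E=[(cross(v,347,12,1),v) for v in range(250,298)]
q=st(onz(c,E,0.022))*1000; q=q[abs(q[:,0]-np.median(q[:,0]))<5]; print('rear',len(q),np.polyfit(q[:,1],q[:,0],1).round(4),np.median(q[:,0]).round(2))
E=[]
for v in range(258,312):
    u=int(cross(v,268,0,-1))+2; E.append((cross(v,u,-5,1),v))
q=st(onz(c,E,0.024))*1000; print('stop/rim',np.polyfit(q[:,1],q[:,0],1).round(4),np.median(q[:,0]).round(2),np.percentile(q[:,0],[5,95]).round(1))
a=load('scene0')['image'].astype(int); b=s.astype(int)
for n,(x0,y0,x1,y1) in dict(beaker=(228,270,262,318),dropper=(183,260,210,310),film=(368,182,400,220)).items(): print(n,abs(a-b)[y0:y1,x0:x1].mean().round(2))
"
```

```text
rear 48 [-2.5000e-03 -8.0729e+01] -80.75
stop/rim [-1.10000e-03  8.55831e+01] 85.59 [85.  86.2]
beaker 2.04
dropper 1.92
film 1.87
```

View pics/top15c.png

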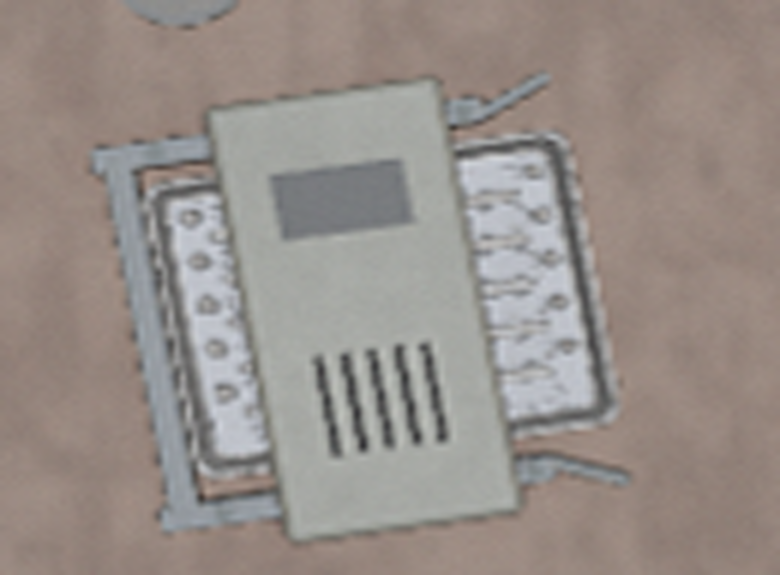

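View pics/scene15c.png

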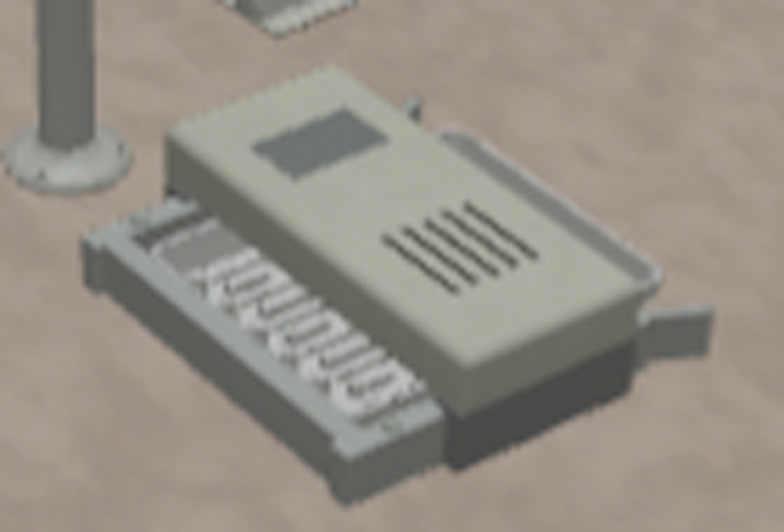

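```bash
python3 -c "
from workcell import order; print(order.job_done())"
```

```text
the job is handed in; nothing more can be done
None
```

The tray is home under the bridge, with its front rim against the end stop, and the job is handed in at about 15.7 s of the 53 s allowed. I turned the tray about 8° to square it with the lane. I then pushed it flat along the bench with the two open fingers low on its rear wall, corrected a 7 mm sideways drift before the rails, and backed the arm clear.

**Last checks**
- **Seating:** from above, the tray's rear edge is 166.3 mm from the line where rim and stop meet, which matches the tray's 166 mm length. No bench shows between them. On the last small push the tray did not move and the tool only tilted slightly.
- **Squareness:** the tray's rear edge is within about 0.15° of square to the reader. Before the last 70 mm or so the tray was about 1 mm off the lane's centre, with at least 7 mm clear of each rail.
- **Forces:** the highest wrist force I read was about 3–4 N. I read it only at the end of each move, so a brief peak in between would not show.
- **Bystanders:** the beaker, dropper bottle and film roll look the same in the scene camera before and after.

**Disagreements**
- **Fingertip height:** the wrist camera showed the fingertips about 26 mm higher, relative to the reported TCP, than the description says. I went by the camera and pushed with the reported TCP at about -20 mm, which put the tips about 8 mm above the bench.
- **Reader position:** the final edge positions suggest my first estimate of the reader along the lane was about 2 mm off, which is within the calibration.

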